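# Bolt the gouge case shut

## Robot

A 6-joint arm with a two-finger parallel gripper is mounted at the origin on the work surface. World frame = base frame: x ahead of the robot, y to its left, z up, the work surface at z = 0. Lengths are in m, angles in degrees, forces in N, time in s.
With the tool pointing down it reaches from about 0.25 to 0.725 m from the base axis. Payload 9.7 kg.
Tool frame: the origin (TCP) lies at the very end of the fingers, on their centre line; the grasp point (between the pads) lies 19 mm behind it; z points along the fingers, y is the direction in which the jaws open and shut (so a half turn about z gives the same grasp; the last joint's range is limited). The gripper opens to 85 mm and grips with 20 to 120 N. Pads are 22 mm wide; open, the fingers measure 114 mm over their backs; the gripper's body (76 mm by 85 mm) begins 54 mm behind the grasp point. The pads swing forward as they close: fully open they stand 13 mm farther back than shut.
Start: joints at [71.792, 4.979, 10.078, 95.1, 0, 90], TCP at [0.172, 0.522, 0.231] pointing down, gripper open.
Joint ranges: [-179.16, 179.16], [-48.56, 103.87], [-65.8, 70.77], [-126.05, 130.52], [-82.76, 87.17], [-180, 180]. Speed limits (degrees/s): [127.2, 127.2, 147.25, 180, 180, 180].

## Interface

Orientations are given as [roll, pitch, yaw] about the fixed x, y, z axes, in that order (R = Rz(yaw) Ry(pitch) Rx(roll)).
In Python, from workcell import bot gives the robot as it stands.
- The arm moves only by the shell command python3 -m pendant 'ROWS' [FORCE]. ROWS is JSON, a list that holds one entry, the list of rows, each a list of 7 numbers: the shift along the tool's x, y, z in cm, then the turn, a rotation vector about the tool's x, y, z in rad, then the opening in per cent of the stroke, from 0 (shut) to 100 (fully open). In form: [[[dx, dy, dz, ax, ay, az, gripper], ...]]. A call has 1 to 5 rows; each row shifts and turns the pose as measured when the row begins, along the tool's axes as they then stand; what a row does not reach is not made up. A row lasts 1/12 s, in which the tool goes at most 41.7 mm and 7.16 degrees, less where a joint would pass 70% of its speed; a pose out of reach is approached as far as the arm can. A call with a gripper value outside its range is refused whole. The fingers move at their own pace and stop on an object; FORCE is the grip in N (left out, the last holds). Time passes only in rows, so rows that do not move let the fingers close. It gives the time, the measured TCP pose, the force and the opening at its end, in the units of the state.
- bot.get_obs(): the state, without advancing time (a new reading comes with each control period).
- bot.camera(name): name is "side" or "top"; returns the picture (384x512x3 uint8, red, green, blue); there is no depth.
- bot.get_calibration(name): a dict with "intrinsics" (3x3 intrinsics, pixels), "pose" (4x4, takes a point from camera to world coordinates). Camera axes: x right, y down, z forward; pixel columns grow to the right and rows downward; lengths in m; the calibration is good to about 2 mm. A picture is of the moment at which its call begins. get_calibration takes no time and is no camera call.
- bot.job_done(): hands the job in, once; it reports no verdict.
Trained networks look in the newest picture that a camera, given by its name, has taken for a name from the list of things; names that differ only in an ending like _2 or _b are one class to them, and where a whole thing is asked for, a point or a joint stands for the part that bears it (a point fixed in the world has none). Each returns a list of dicts, best first, with "confidence" (0 to 1); they miss things now and then, are a little off and sometimes report something else, mostly with a low value. They report only what shows in the picture. A call takes as long as a camera call.
- bot.masks_of(camera, thing): "pixels" (384x512 bool, what is visible of it) and "extent" ([left, top, right, bottom] in pixels, round what is visible of it).
- bot.mark_of(camera, thing): "uv" ([column, row] in pixels: a listed point, or the origin of a listed thing).
The state is a dict: "time": time; "q": joint angles; "qd": joint speeds; "joint_efforts": joint torques, N m; "ee_pos": TCP position; "tcp_rot": TCP orientation; "wrist_force": force on the tool from outside, world axes, zero at the start; "torque": the same for the moment, N m; "opening": finger opening in m.
Only numpy, scipy, OpenCV 4.12 (cv2) and the standard library are available. Lean on these libraries where they do the work, as an engineer would, in place of code of your own. Each camera call takes 0.05 s, during which the arm holds its last target. There are 200 camera calls.

## Task

The carving is done for today: shut the barrel bolt on the plain plywood gouge case (the one with the sprig print on its lid and the red bolt knob) by sliding it fully home into its keeper, then let go of it. Leave the bolt of the blue ink case as it is.

Things in the scene. Friction and masses are not known exactly. Their poses are not given: they have to be found in the camera images.
- gouge_bolt (a joint): Slide of the bolt on the plywood gouge case, m. Joint 0 = fully drawn back, 0.070 m = hard up against its stop, fully home; it grows as the bolt moves towards the keeper. It starts drawn back (0 to 0.02) outside the keeper. The bolt slides with about 2 N of friction, has no spring and stays where it is left.
- gouge_bolt_knob (a point): Centre of the red upright knob (cylinder 20 mm across, 34 tall) of the gouge case's brass bolt; moves with it. Case axes: z up, +y the way the bolt slides home, x across. The plywood-lidded case is fixed to the table, 156 mm (x) by 285 (y); lid top 70 mm above the table, 45 below this point. Track and keeper rise 20 mm above the lid, so 25 mm below this point are clear.
- gouge_case_keeper (a point): Mouth of the gouge case's brass keeper, on the bolt's axis, 10 mm above the lid; case axes. The keeper runs 35 mm from here along +y. It is 110 mm along +y from the knob with the bolt fully back, 40 mm with it fully home; the 12 mm steel bolt's tip, 85 mm ahead of the knob, then shows 10 mm beyond the keeper.
- ink_bolt_knob (a point): Centre of the black upright knob (20 mm across, 34 mm tall) of the dark steel bolt on the blue ink case, a case of the same size and form that stands beside the gouge case, left or right of it. Axes as for the gouge case. Not to be moved.

How it is judged:
By the outcome, as a careful person would: the job done as asked, in the order asked, and still so for the second after the job is handed in, with the robot touching nothing.
It also fails if it takes over 29 s, if anything falls off the work surface, if the arm or the gripper's body presses on something with over 40 N, if the wrist force passes 120 N, or if a joint passes its speed limit or range.

## Working session

There is one attempt and no reset: what is moved stays moved. The work goes in short steps, Python scripts to look and compute and a shell command to move; the robot and the scene stay as the last step left them, time stands still between calls to the robot, and variables do not carry over. Pictures are saved under pics/ and viewed, about 8 in all and at most 12, crops included, and the job is handed in when it is done.

```bash
mkdir -p pics
cat > h.py <<'E'
import numpy as np, cv2
from workcell import bot
def ray(cam,uv):
    c=bot.get_calibration(cam);K=np.array(c["intrinsics"]);T=np.array(c["pose"])
    d=T[:3,:3]@np.linalg.solve(K,[uv[0],uv[1],1]);return T[:3,3],d
def atz(cam,uv,z):
    o,d=ray(cam,uv);return o+d*(z-o[2])/d[2]
def tri(a,b):
    (o1,d1),(o2,d2)=a,b;s=np.linalg.lstsq(np.c_[d1,-d2],o2-o1,rcond=None)[0]
    p,q=o1+d1*s[0],o2+d2*s[1];return (p+q)/2,np.linalg.norm(p-q)
def proj(cam,p):
    c=bot.get_calibration(cam);T=np.linalg.inv(np.array(c["pose"]));x=np.array(c["intrinsics"])@(T[:3,:3]@p+T[:3,3]);return x[:2]/x[2]
E
python3 - <<'E'
from h import *
np.set_printoptions(precision=4,suppress=True)
im={c:bot.camera(c) for c in("top","side")}
cv2.imwrite("pics/a.png",cv2.cvtColor(np.hstack([im["top"],im["side"]]),cv2.COLOR_RGB2BGR)[:, :])
for c in im: cv2.imwrite(f"pics/{c}.png",cv2.cvtColor(im[c],cv2.COLOR_RGB2BGR))
for t,z in(("gouge_bolt_knob",.115),("gouge_case_keeper",.08),("ink_bolt_knob",.115)):
    for c in im:
        for m in bot.mark_of(c,t)[:2]: print(t,c,m["confidence"],m["uv"],atz(c,m["uv"],z))
o=bot.get_obs();print(o)
E
```

```text
gouge_bolt_knob top 0.55 [180.8, 179.4] [0.5642 0.1451 0.115 ]
gouge_bolt_knob side 0.78 [210.3, 245.7] [0.5653 0.1475 0.115 ]
gouge_case_keeper top 0.94 [146.0, 199.1] [0.5249 0.2344 0.08  ]
gouge_case_keeper side 0.6 [216.6, 306.7] [0.5219 0.2377 0.08  ]
ink_bolt_knob top 0.79 [366.7, 201.9] [ 0.5044 -0.2855  0.115 ]
{'time': 0.4, 'q': array([71.7914,  4.9842, 10.0705, 95.0983,  0.0017, 90.0016]), 'qd': array([ 0.0112,  0.0656,  0.0683,  0.0843, -0.0255, -0.049 ]), 'joint_efforts': array([ -0.0009, -51.9504,  46.438 ,   0.0034,  -0.0001,  -0.    ]), 'ee_pos': array([0.1718, 0.5224, 0.2312]), 'tcp_rot': array([-179.988 ,   -0.0017,  161.7898]), 'wrist_force': array([ 0.1384, -0.381 ,  0.013 ]), 'torque': array([ 0.0032, -0.0293,  0.054 ]), 'opening': 0.08546205183208597}
```

View pics/top.png

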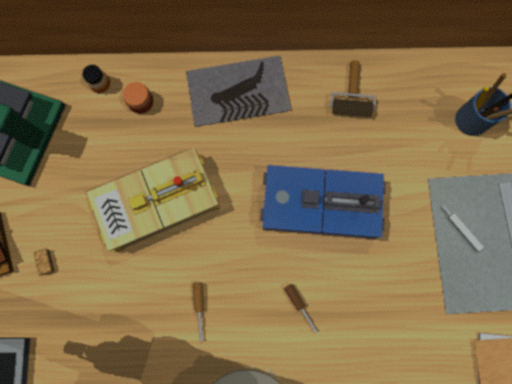

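View pics/side.png

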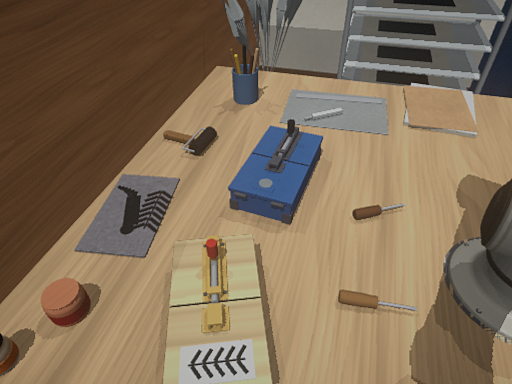

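The top view shows the plywood case centred at about (150,200), with its red knob at (178,181) and the keeper at (137,202). The side view shows the knob at (211,245) and the keeper at (215,315). The two cameras agree on the knob within 3 mm, at about (0.565, 0.146). The slide yaw is about 114.5°, and the bolt is about 11 mm forward of fully back. I'll grip across the slide, so tool x lies along +y of the case, turning first.

```bash
python3 -m pendant '[[[0,0,0,0,0,0.12,100],[0,0,0,0,0,0.12,100],[0,0,0,0,0,0.12,100],[0,0,0,0,0,0.12,100],[0,0,0,0,0,0.12,100]]]' 30
python3 -m pendant '[[[0,0,0,0,0,0.12,100],[0,0,0,0,0,0.12,100],[-3.5,1.4,0,0,0,0,100],[-3.9,1.55,0,0,0,0,100],[-3.9,1.55,0,0,0,0,100]]]'
python3 -m pendant '[[[-3.8,1.55,0,0,0,0,100],[-3.8,1.55,0,0,0,0,100],[-3.8,1.55,0,0,0,0,100],[-3.8,1.55,0,0,0,0,100],[-3.8,1.55,0,0,0,0,100]]]'
cat > m.py <<'E'
from h import *
import sys
np.set_printoptions(precision=4,suppress=True)
from scipy.spatial.transform import Rotation as Ro
o=bot.get_obs();R=Ro.from_euler("xyz",o["tcp_rot"],degrees=True)
print(o["time"],o["ee_pos"],o["tcp_rot"],o["wrist_force"],o["opening"],o["q"])
t=np.array(eval(sys.argv[1]));yaw=114.5
print("shift cm",R.inv().apply(t-o["ee_pos"])*100,"turn",(R.inv()*Ro.from_euler("xyz",[180,0,yaw],degrees=True)).as_rotvec())
E
python3 m.py '[.565,.146,.2]'
```

```text
time: 0.82
ee_pos: [0.1718, 0.5224, 0.2311]
tcp_rot: [-180.0, 0.0, 126.3]
wrist_force: [-0.3, 0.8, 0.5]
opening: 0.0856
time: 1.23
ee_pos: [0.253, 0.4359, 0.2292]
tcp_rot: [-179.9, -0.0, 111.8]
wrist_force: [-0.2, 0.5, -0.1]
opening: 0.0856
time: 1.65
ee_pos: [0.397, 0.2836, 0.2295]
tcp_rot: [-180.0, -0.0, 112.0]
wrist_force: [1.0, 1.1, -0.1]
opening: 0.0853
1.65 [0.397  0.2836 0.2295] [-179.9978   -0.0399  111.962 ] [ 1.0268  1.1396 -0.1384] 0.0853328265238972 [ 35.5145  -3.5616   1.2556  94.81     0.0393 103.5525]
shift cm [-19.0442  10.4341   2.9392] turn [-0.     -0.0007 -0.0443]
```

```bash
python3 -m pendant '[[[-3.6,2,0,0,0,-0.044,100],[-3.6,2,0,0,0,0,100],[-3.6,2,0,0,0,0,100],[-3.6,2,0,0,0,0,100],[-3.4,1.9,0,0,0,0,100]]]'
python3 - <<'E'
from h import *
np.set_printoptions(precision=4,suppress=True)
im={c:bot.camera(c) for c in("top","side")}
for t,z in(("gouge_bolt_knob",.115),("gouge_case_keeper",.08)):
    ms={}
    for c in im:
        for m in bot.mark_of(c,t)[:1]: ms[c]=m["uv"];print(t,c,m["confidence"],m["uv"],atz(c,m["uv"],z))
    if len(ms)==2: print(tri(ray("top",ms["top"]),ray("side",ms["side"])))
for m in bot.masks_of("top","gouge_bolt")[:1]:
    p=m["pixels"].astype(np.uint8);print(m["confidence"],p.sum(),cv2.fitLine(np.argwhere(p)[:,::-1].astype(np.float32),2,0,.01,.01).ravel(),m["extent"])
# case angle from the lid's long edges in the first top picture
g=[atz("top",u,.07)[:2] for u in((88,189),(194,151),(110,249),(217,210))]
for a,b in((0,1),(2,3)): d=g[a]-g[b];print("edge",np.degrees(np.arctan2(d[1],d[0])))
big=[cv2.resize(im["top"][110:270,60:270],(525,400)),cv2.resize(im["side"][190:384,130:310],(270,291))]
cv2.imwrite("pics/b.png",cv2.cvtColor(np.hstack([big[0],cv2.copyMakeBorder(big[1],0,109,0,0,0)]),cv2.COLOR_RGB2BGR))
E
python3 m.py '[.565,.146,.17]'
```

```text
time: 2.07
ee_pos: [0.5611, 0.1555, 0.2313]
tcp_rot: [179.8, -0.0, 114.6]
wrist_force: [0.7, 1.0, -0.3]
opening: 0.0855
gouge_bolt_knob top 0.6 [178.3, 177.8] [0.5681 0.151  0.115 ]
gouge_bolt_knob side 0.76 [210.6, 247.9] [0.563 0.152 0.115]
(array([0.5661, 0.1508, 0.1134]), np.float64(0.0047337536668415415))
gouge_case_keeper side 0.57 [218.5, 304.4] [0.5204 0.2329 0.08  ]
0.52 113 [  0.9977  -0.0672 184.5841 180.6549] [177.0, 174.9, 195.5, 189.8]
edge 109.58258035451037
edge 109.49741896679738
2.4167 [0.559  0.1581 0.2315] [179.7901  -0.0562 114.6352] [ 0.391  -0.2345  0.1526] 0.08552613457864898 [15.7509  9.119  14.6575 95.3398  0.088  81.1159]
shift cm [-1.3572  0.0148  6.1485] turn [ 0.0037 -0.001   0.0024]
```

View pics/b.png

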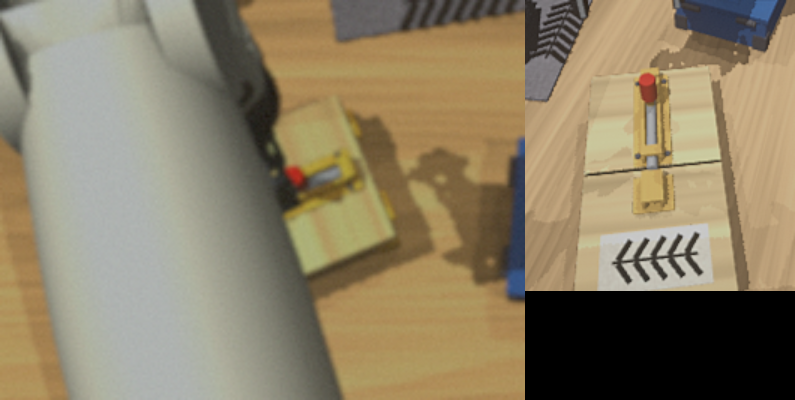

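Crop b shows the red knob at about (177,181) in the top view, with the arm hiding the keeper, and at (212,247) in the side view. My rough lid edges give 109.5° while the marks gave 114.5°, so I'll measure the angle and knob properly from the first pictures by colour.

Run:
```python
from h import *
np.set_printoptions(precision=4,suppress=True)
def red(f):
    h=cv2.cvtColor(cv2.imread(f),cv2.COLOR_BGR2HSV);return (((h[...,0]<6)|(h[...,0]>174))&(h[...,1]>190)&(h[...,2]>90)).astype(np.uint8)
uv={}
for c in("top","side"):
    m=red(f"pics/{c}.png");n,l,s,ce=cv2.connectedComponentsWithStats(m)
    for i in range(1,n):
        if s[i,4]>15: print(c,s[i],ce[i]); 
        if s[i,4]>15 and abs(ce[i]-[[180,180],[211,247]][c=="side"]).max()<12: uv[c]=ce[i]
if len(uv)==2: print(tri(*[ray(c,uv[c]) for c in("top","side")]))
for c in uv: print(c,atz(c,uv[c],.115),atz(c,uv[c],.123))
print("gripper side px",proj("side",bot.get_obs()["ee_pos"]))
a=cv2.resize(cv2.imread("pics/top.png")[140:260,75:230],(775,600),interpolation=cv2.INTER_CUBIC);cv2.imwrite("pics/c.png",a)
```

```text
top [174 177   7   7  31] [177.1935 180.2258]
side [ 54 318   9   7  18] [ 57.3333 321.    ]
top [0.5623 0.1535 0.115 ] [0.5605 0.152  0.123 ]
gripper side px [203.8519 203.682 ]
```

View pics/c.png

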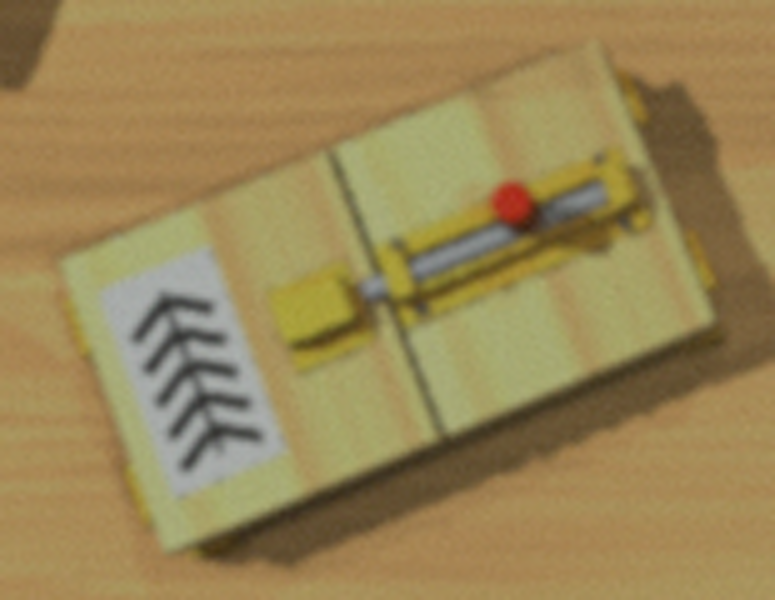

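Crop c is the first top picture at 5x. It shows lid corners at crop (62,262), (595,42), (168,550) and (715,325), the red knob at (513,203), the bolt emerging at (375,287) and the keeper mouth at about (355,290).

Run:
```python
from h import *
np.set_printoptions(precision=4,suppress=True)
f=lambda x,y,z:atz("top",(75+x/5,140+y/5),z)
c=[f(x,y,.07) for x,y in((62,262),(595,42),(168,550),(715,325))]
for a,b in((0,1),(2,3)): d=c[a]-c[b];print("edge",np.degrees(np.arctan2(d[1],d[0])),np.linalg.norm(d))
print("width",np.linalg.norm(c[0]-c[2]),np.linalg.norm(c[1]-c[3]))
C=sum(c)/4;d=(c[0]-c[1]+c[2]-c[3]);d/=np.linalg.norm(d);n=np.array([d[1],-d[0],0])
for nm,p in(("knob",f(513,203,.123)),("mouth",f(355,295,.08)),("boltvis",f(375,287,.08)),("boltR",f(590,195,.08)),("knobside",atz("side",(211.3,246.5),.115)),("knobside mark",atz("side",(210.4,246.8),.115))): print(nm,p,"along",(p-C)@d,"across",(p-C)@n)
print(C,d)
```

```text
edge 112.42862372286949 0.28022017949343964
edge 111.90563024330802 0.28069182534022113
width 0.15216050148019716 0.1547243374285579
knob [0.5596 0.151  0.123 ] along -0.07743552440989392 across 0.0025250848085007424
mouth [0.5251 0.2344 0.08  ] along 0.012789634085854644 across 0.0020255532686928577
boltvis [0.5289 0.2249 0.08  ] along 0.0025399088347362376 across 0.0019175293543864345
boltR [0.5726 0.1218 0.08  ] along -0.10939971519782535 across 0.0035160205791713722
knobside [0.5629 0.1487 0.115 ] along -0.08084189794365086 across 0.00469932812134408
knobside mark [0.5642 0.1497 0.115 ] along -0.08034736226813896 across 0.006297819986377129
[0.5281 0.2218 0.07  ] [-0.3773  0.9261  0.    ]
```

Sizes check out at 280×154 mm against the stated 285×156. The yaw is about 112.2°, the knob is at about (0.561, 0.150), and there's roughly 51 mm left to slide. Next is lining up and descending, with the TCP stopping at z ≈ 0.098, which is 8 mm over the track.

```bash
sed -i 's/114.5/112.2/' m.py; python3 -m pendant '[[[-0.8,0.1,2,0,0,0.042,100],[0,0,2,0,0,0,100],[0,0,1,0,0,0,100],[0,0,0,0,0,0,100]]]'
python3 m.py '[.561,.150,.098]'
```

```text
time: 2.75
ee_pos: [0.5613, 0.1555, 0.1833]
tcp_rot: [179.5, -0.0, 112.5]
wrist_force: [0.7, -0.4, 0.2]
opening: 0.0853
2.75 [0.5613 0.1555 0.1833] [179.46    -0.0399 112.5287] [ 0.7402 -0.373   0.1691] 0.08533399056732893 [15.431   8.1706  8.2376 89.5361  0.1063 82.903 ]
shift cm [-0.5009 -0.3185  8.5232] turn [ 0.0094 -0.0007  0.0057]
```

```bash
python3 -m pendant '[[[-0.5,-0.3,2.5,0.009,0,0.006,100],[0,0,2.5,0,0,0,100],[0,0,2,0,0,0,100],[0,0,1.2,0,0,0,100],[0,0,0,0,0,0,100]]]'
python3 m.py '[.561,.150,.098]'
python3 - <<'E'
from h import *
im=bot.camera("side");cv2.imwrite("pics/d.png",cv2.cvtColor(cv2.resize(im[150:384,110:320],(630,600)),cv2.COLOR_RGB2BGR))
E
```

```text
time: 3.17
ee_pos: [0.5599, 0.1536, 0.1043]
tcp_rot: [179.6, -0.0, 112.6]
wrist_force: [-0.7, 1.0, -0.4]
opening: 0.0854
3.1667 [0.5599 0.1536 0.1043] [179.5832  -0.0013 112.5715] [-0.6588  1.0192 -0.4222] 0.08542445704367436 [15.3201  8.0908 -0.5554 80.9405  0.0539 82.7487]
shift cm [-0.3808 -0.0387  0.6324] turn [ 0.0073 -0.      0.0065]
```

View pics/d.png

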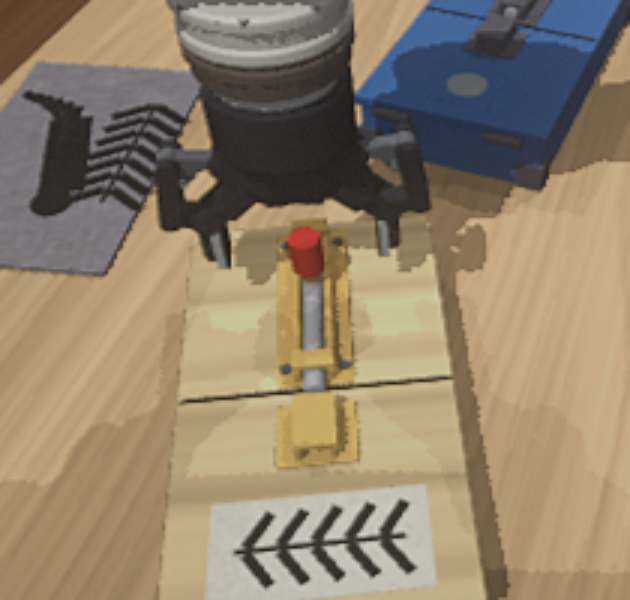

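The fingers straddle the red knob at crop (305,252), with tips at (222,262) and (385,250), so it's well centred. I'll correct by 4 mm, lower 5 mm and close.

```bash
python3 -m pendant '[[[-0.3,0,0.5,0,0,0,100],[0,0,0,0,0,0,30],[0,0,0,0,0,0,10],[0,0,0,0,0,0,10],[0,0,0,0,0,0,10]]]' 30
python3 -m pendant '[[[0,0,0,0,0,0,10],[0,0,0,0,0,0,10],[0,0,0,0,0,0,10],[0,0,0,0,0,0,10],[0,0,0,0,0,0,10]]]' 30
python3 m.py '[.561,.150,.098]'
```

```text
time: 3.63
ee_pos: [0.5636, 0.1519, 0.1064]
tcp_rot: [179.1, 0.1, 112.6]
wrist_force: [-0.1, 0.7, -0.3]
opening: 0.0383
time: 4.05
ee_pos: [0.5606, 0.1505, 0.1073]
tcp_rot: [179.5, 0.1, 112.6]
wrist_force: [0.5, 0.5, -1.2]
opening: 0.0188
4.05 [0.5606 0.1505 0.1073] [179.4725   0.0545 112.5972] [ 0.4691  0.5267 -1.1847] 0.01881517751981734 [15.0192  7.9203 -0.4218 81.1278  0.0155 82.4218]
shift cm [-0.0606  0.0135  0.9262] turn [0.0092 0.0009 0.0069]
```

The knob is gripped, with the opening at 19 mm. Now I'll slide it home.

```bash
python3 -m pendant '[[[1,0,0,0,0,0,10],[1,0,0,0,0,0,10],[1,0,0,0,0,0,10],[1,0,0,0,0,0,10],[0,0,0,0,0,0,10]]]' 30
python3 m.py '[.561,.150,.107]'
```

```text
time: 4.47
ee_pos: [0.5442, 0.1899, 0.1073]
tcp_rot: [179.5, 0.2, 112.5]
wrist_force: [0.4, 0.2, -1.6]
opening: 0.0194
4.4667 [0.5442 0.1899 0.1073] [179.4729   0.1758 112.501 ] [ 0.4344  0.2357 -1.5547] 0.01940545301455432 [19.3128  7.3648 -1.0354 81.0638 -0.1462 86.8104]
shift cm [-4.3331  0.0251  0.0413] turn [0.0092 0.003  0.0053]
```

```bash
python3 -m pendant '[[[0.5,0,0,0,0,0,10],[0.5,0,0,0,0,0,10],[0.4,0,0,0,0,0,10],[0.4,0,0,0,0,0,10]]]' 30
python3 m.py '[.561,.150,.107]'
python3 -m pendant '[[[0.4,0,0,0,0,0,10],[0.4,0,0,0,0,0,10],[0.4,0,0,0,0,0,10]]]' 30
python3 m.py '[.561,.150,.107]'
python3 - <<'E'
from h import *
im=bot.camera("side");cv2.imwrite("pics/e.png",cv2.cvtColor(cv2.resize(im[150:384,110:320],(630,600)),cv2.COLOR_RGB2BGR))
E
```

```text
time: 4.8
ee_pos: [0.5399, 0.2003, 0.1074]
tcp_rot: [179.5, 1.4, 112.2]
wrist_force: [10.0, -24.3, -0.3]
opening: 0.0189
4.8 [0.5399 0.2003 0.1074] [179.4601   1.362  112.2163] [ 10.0393 -24.312   -0.3412] 0.01893099132271172 [21.0199  7.2527 -1.1533 81.0256 -1.3504 88.7905]
shift cm [-5.4489  0.0521  0.171 ] turn [0.0094 0.0238 0.0004]
time: 5.05
ee_pos: [0.5393, 0.2017, 0.1074]
tcp_rot: [179.4, 2.6, 111.7]
wrist_force: [9.2, -22.8, -0.4]
opening: 0.0193
5.05 [0.5393 0.2017 0.1074] [179.4318   2.6455 111.6516] [  9.2366 -22.7521  -0.3934] 0.019334342846818047 [21.8161  7.2448 -1.1854 81.0085 -2.647  90.1384]
shift cm [-5.5983  0.103   0.3019] turn [ 0.0097  0.0462 -0.0093]
```

View pics/e.png

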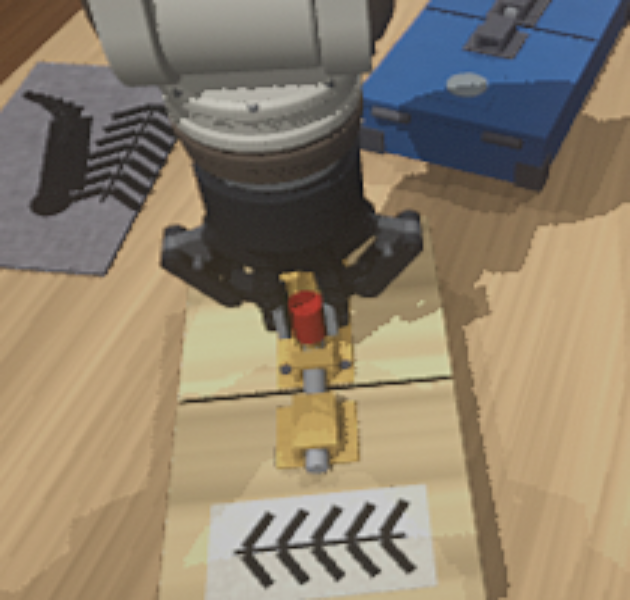

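The picture shows the bolt's tip through the keeper at crop (316,460), and the knob at (307,317) hard against its stop with a steady 24 N. I'll release in place, then rise straight up.

```bash
python3 -m pendant '[[[0,0,0,0,0,0,100],[0,0,0,0,0,0,100],[0,0,0,0,0,0,100],[0,0,0,0,0,0,100],[0,0,0,0,0,0,100]]]'
python3 m.py '[.539,.200,.2]'
```

```text
time: 5.52
ee_pos: [0.5392, 0.2026, 0.108]
tcp_rot: [179.4, 2.6, 111.6]
wrist_force: [0.4, 0.2, -0.1]
opening: 0.0781
5.5167 [0.5392 0.2026 0.108 ] [179.372    2.6145 111.6116] [ 0.4223  0.1823 -0.1249] 0.07811569165986851 [21.8908  7.2169 -1.1571 81.01   -2.6173 90.2508]
shift cm [-0.6568 -0.0191 -9.185 ] turn [ 0.0107  0.0457 -0.01  ]
```

```bash
python3 -m pendant '[[[-0.1,0,-1.5,0,0,0,100],[-0.1,0,-2,0,0,0,100],[0,0,-3,0,0,0,100],[0,0,-3,0,0,0,100],[0,0,-3,0,0,0,100]]]'
python3 -m pendant '[[[-3,0,-2,0,0,0,100],[-3,0,-2,0,0,0,100],[-3,0,0,0,0,0,100],[-3,0,0,0,0,0,100],[0,0,0,0,0,0,100]]]'
python3 - <<'E'
from h import *
im=bot.camera("side");t=bot.camera("top")
for n in("gouge_bolt_knob","gouge_case_keeper"):
    for c in("side","top"):
        for m in bot.mark_of(c,n)[:1]: print(n,c,m["confidence"],m["uv"],atz(c,m["uv"],.115 if "knob" in n else .08))
cv2.imwrite("pics/f.png",cv2.cvtColor(cv2.resize(im[150:384,110:320],(630,600)),cv2.COLOR_RGB2BGR))
E
```

```text
time: 5.93
ee_pos: [0.5329, 0.2062, 0.2293]
tcp_rot: [-179.9, 2.5, 111.8]
wrist_force: [1.0, 0.2, -0.3]
opening: 0.0854
time: 6.35
ee_pos: [0.579, 0.0971, 0.2857]
tcp_rot: [179.4, 2.5, 112.2]
wrist_force: [0.5, 0.6, 0.0]
opening: 0.0854
gouge_bolt_knob side 0.59 [211.1, 272.2] [0.54311502 0.19930827 0.115     ]
gouge_case_keeper side 0.73 [218.2, 304.9] [0.52050779 0.23392446 0.08      ]
```

View pics/f.png

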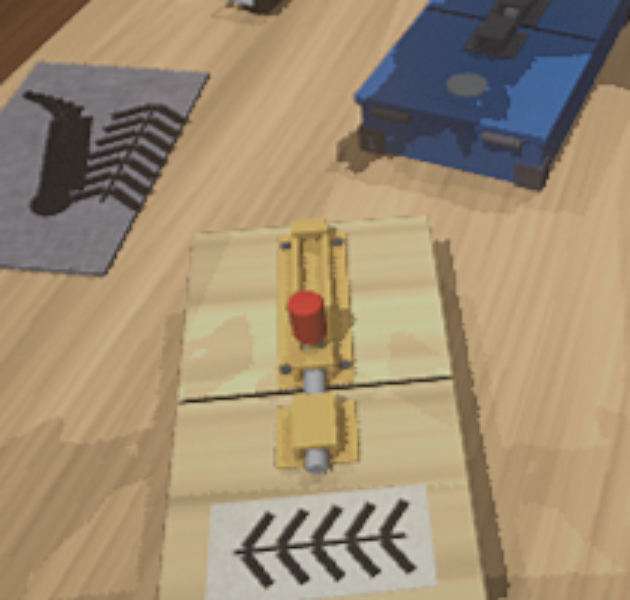

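After release the knob at crop (307,317) and the tip at (316,460) haven't moved. Knob to keeper measures about 41 mm, against 40 mm when fully home, and the gripper is clear.

```bash
python3 -c "
from workcell import bot
print(bot.job_done())"
```

```text
the job is handed in; nothing more can be done
None
```

The gouge case's bolt is shut: I gripped the red knob, slid the bolt about 50 mm into its keeper until it hit its stop, let go and moved the arm clear. I handed the job in a little after 6 s on the robot's clock, well inside the 29 s limit.

- **Fully home:** pressing on, the wrist force held at about 24 N with almost no further movement. The side camera shows the tip beyond the keeper and puts the knob about 41 mm from the keeper mouth, where 40 mm is fully home.
- **Stayed put:** the knob and tip are in the same place in the side picture after release as before it. The wrist force then read about zero.
- **Ink case:** the arm went nowhere near it. I didn't measure its knob again at the end.
- **Checks that failed or disagreed:**
    - The first estimates of the slide direction differed (114.5° against 109.5°). I settled on 112.2° from the lid's edges in an enlarged picture.
    - The top camera found neither the knob nor the keeper in the final check, so the 41 mm comes from the side camera alone.
    - The tool tilted about 2.6° while pressing against the stop.

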